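Finish the column of cartons in the stacking rack

ROBOT

A 7-joint arm with a two-finger parallel gripper is mounted at the origin on the work surface. World frame = base frame: x ahead of the robot, y to its left, z up, the work surface at z = 0. Lengths are in m, angles in rad, forces in N, time in s.
With the tool pointing down it reaches from about 0.4 to 0.875 m from the base axis. Payload 4.4 kg.
Tool frame: the origin (TCP) lies on the centre line of the jaws, within the pads' length; the fingertips stand 19 mm ahead of it and the grasp point (between the pads) is the TCP (r.nose_length is the z of the fingertips in the tool frame, in m); z points along the fingers, y is the line along which they close (so a half turn about z gives the same grasp; the last joint's range is limited). The gripper opens to 85 mm and grips with 20 to 120 N. Pads are 22 mm wide; open, the fingers measure 114 mm over their backs; the gripper's body (76 mm by 85 mm) begins 54 mm behind the grasp point. The pads swing forward as they close: fully open they stand 13 mm farther back than shut.
Start: joints at [-1.36, 0.628, 0.038, 1.517, -0.027, 0.996, -0.02], TCP at [0.178, 0.625, 0.25] pointing down, gripper open.
Joint ranges: [-3.06, 3.06], [-0.37, 2.12], [-1.25, 1.32], [0.18, 2.47], [-1.1, 4.24], [0.23, 1.98], [-2.94, 2.94]. Speed limits (rad/s): [2.57, 2.57, 3.14, 3.14, 3.14, 3.14, 3.14].

INTERFACE

Orientations are given as a rotation vector (axis times angle).
In Python, from rig import r gives the robot as it stands.
- The arm moves only by the shell command python3 -m jog 'ROWS' [FORCE]. ROWS is JSON, a list that holds one entry, the list of rows, each a list of 7 numbers: the opening, from 0 (shut) to 1 (fully open), then the shift along the tool's x, y, z in units of 0.06 m (1.0 is 0.06 m), then the turn, a rotation vector about the tool's x, y, z in units of 90 degrees (1.0 is 90 degrees). A call has 1 to 10 rows; each row shifts and turns the commanded pose from where the row before left it, along the tool's axes as they then stand; what a row does not reach is not made up. A row lasts 1/8 s, in which the tool goes at most 62.5 mm and 10.7 degrees, less where a joint would pass 70% of its speed; a pose out of reach is approached as far as the arm can. A call with a number of a shift or a turn outside -1 to 1 is refused whole. A call with a gripper value outside its range is refused whole. The fingers move at their own pace and stop on an object; FORCE is the grip in N (left out, the last holds). Time passes only in rows, so rows that do not move let the fingers close. It gives the time, the measured TCP pose, the force, the opening and the grip force at its end, in the units of the state.
- r.get_obs(): the state, without advancing time (a new reading comes with each control period).
- r.grab_frame(name): name is "scene" or "top" or "wrist"; returns a dict with "frame" (480x640x3 uint8, red, green, blue), "fx", "fy", "cx", "cy" (pixels), "D" ([k1, k2, p1, p2, k3] as OpenCV has them; the pictures are not rectified), "extrinsics" (4x4, takes a point from camera to world coordinates); the wrist camera has in their place "hand_eye" (4x4, takes a point from camera to tool coordinates, whose origin is the TCP and whose axes are the flange's). Camera axes: x right, y down, z forward; pixel columns grow to the right and rows downward; lengths in m; the calibration is good to about 2 mm. A picture is of the moment at which its call begins: read the wrist's pose just before it. There is no depth.
- r.close_job(): hands the job in; it is judged then, once.
Trained networks look in a picture, given as the dict that the camera call returned (one of the last four; its "shot" number tells which), for a name from the list of things; names that differ only in an ending like _2 or _b are one class to them, and where a whole thing is asked for, a point or a joint stands for the part that bears it (a point fixed in the world has none). Each returns a list of dicts, best first, with "conf" (0 to 1); they miss things now and then, are a little off and sometimes report something else, mostly with a low value. They report only what shows in the picture. A call takes as long as a camera call. They do not tell look-alikes from the thing itself.
- r.spot_in(picture, name): "centre" ([x, y, z] in m, in world coordinates, good to about 4 mm: the middle of the surface that is visible of it).
- r.masks_of(picture, name): "pixels" (480x640 bool, what is visible of it).
The state is a dict: "clock": time; "joint_positions": joint angles; "qd": joint speeds; "joint_torque": joint torques, N m; "position": TCP position; "orientation": TCP orientation; "wrist_force": force on the tool from outside, world axes, zero at the start; "torque": the same for the moment, N m; "finger_gap": finger opening in m; "grasp_force": force on a finger pad.
Only numpy, scipy, OpenCV 4.12 (cv2) and the standard library are available. Lean on these libraries where they do the work, as an engineer would, in place of code of your own. Each camera call takes 0.05 s, during which the arm holds its last target. There are 200 camera calls.

TASK

Finish the column in the stacking rack: put the deep carton lying on the table squarely on the carton already in the rack, and then the shallow carton, which stands on its end, lying flat and square on top of that, with all edges in line. Set the cartons down without letting them drop or topple over, and leave the other things on the table where they are.

Things in the scene. Friction and masses are not known exactly. Their poses are not given: they have to be found in the camera images.
- rack: stacking rack, fixed to the table: aluminium base plate 215 x 110 mm, 10 mm thick, with a dark steel tube hoop (10 mm tube, 66 mm wide over the tubes) at either end, 205 mm high. The hoops are centred at x = +-100 mm, 190 mm clear between them; the +-y sides are open. Origin at the table under the plate's centre; x runs from hoop to hoop, z up
- carton_base: closed plain cardboard carton, 150 x 60 x 65 mm high, loose, already lying in the rack on the plate. Origin at the centre of its underside; x along its 150 mm side, y along its 60 mm side, z up
- carton_deep: closed plain cardboard carton, deep: 150 x 60 x 65 mm high, about 0.45 kg, lying flat on the table. Origin at the centre of its underside; x along its 150 mm side, y along its 60 mm side, z up
- carton_shallow: closed plain cardboard carton, shallow: 150 x 60 x 45 mm, about 0.3 kg, at the start standing on its end on the table, 150 mm high. Origin at the centre of the end it stands on; z up along its 150 mm side, y along its 60 mm side, x along its 45 mm side (so x is vertical, up or down, once it lies flat as it should)
- shallow_mid (a point): centre of the shallow carton, 75 mm along its z from its origin; same axes as the carton
- spray_bottle: bystander: white bottle, 68 mm across, 190 mm high; origin under its centre
- tape_roll: bystander: clear tape roll lying flat, 90 mm across, 48 mm high; origin under its centre
- punnet_a: bystander: clear open punnet, 115 x 95 x 55 mm high; origin under its centre
- jar: bystander: grey round tub, 70 mm across, 70 mm high; origin under its centre
Not all that is in view belongs to the job. Leave any black look-alike of the carton_shallow alone. Leave any red look-alike of the carton_base alone.

How it is judged:
By the outcome, as a careful person would: the job done as asked, in the order asked, and still so for the second after the job is handed in, with the robot touching nothing.
It also fails if it takes over 72 s, if anything falls off the work surface, if the arm or the gripper's body presses on something with over 40 N, if the wrist force passes 120 N, or if a joint passes its speed limit or range.

## Working session

There is one attempt and no reset: what is moved stays moved. The work goes in short steps, Python scripts to look and compute and a shell command to move; the robot and the scene stay as the last step left them, time stands still between calls to the robot, and variables do not carry over. Pictures are saved under pics/ and viewed, at most 10 in all, crops included, and the job is handed in when it is done.

```bash
mkdir -p pics; ls
cat > h.py <<'E'
import numpy as np,cv2
from rig import r
from scipy.spatial.transform import Rotation as R
names=["rack","carton_base","carton_deep","carton_shallow","spray_bottle","tape_roll","punnet_a","jar"]
def save(p,n): cv2.imwrite(f"pics/{n}.png",cv2.cvtColor(p["frame"],cv2.COLOR_RGB2BGR))
def K(p): return np.array([[p["fx"],0,p["cx"]],[0,p["fy"],p["cy"]],[0,0,1.]])
def plane(p,uv,z,T=None):
    T=p["extrinsics"] if T is None else T
    T=np.array(T)
    n=cv2.undistortPoints(np.array(uv,float).reshape(-1,1,2),K(p),np.array(p["D"],float)).reshape(-1,2)
    d=np.c_[n,np.ones(len(n))]@T[:3,:3].T; o=T[:3,3]
    return o+d*((z-o[2])/d[:,2])[:,None]
def proj(p,X,T=None):
    T=np.array(p["extrinsics"] if T is None else T); Ti=np.linalg.inv(T)
    return cv2.projectPoints(np.array(X,float),cv2.Rodrigues(Ti[:3,:3])[0],Ti[:3,3],K(p),np.array(p["D"],float))[0].reshape(-1,2)
def st():
    o=r.get_obs(); Rm=R.from_rotvec(o["orientation"]).as_matrix()
    return o,Rm
E
python3 - <<'E'
from h import *
o,Rm=st();print(o["position"],Rm.round(3),o["finger_gap"],o["clock"])
for c in ("scene","top"):
    p=r.grab_frame(c);save(p,c+"0");print(c,np.array(p["extrinsics"]).round(3).tolist(),p["fx"])
    for n in names:
        for d in r.spot_in(p,n): print(" ",n,round(d["conf"],2),np.round(d["centre"],3),proj(p,[d["centre"]]).round())
E
```

```text
pics
[0.17744607 0.62468404 0.24939922] [[-0.962  0.273 -0.   ]
 [ 0.273  0.962 -0.002]
 [-0.    -0.002 -1.   ]] 0.0852260015224883 0.0
scene [[-0.484, 0.566, -0.667, 1.416], [0.875, 0.304, -0.377, 0.488], [-0.01, -0.766, -0.643, 0.874], [0.0, 0.0, 0.0, 1.0]] 610.1015116925838
  rack 0.66 [0.625 0.024 0.034] [[306. 266.]]
  carton_base 0.96 [0.356 0.092 0.058] [[390. 197.]]
  carton_base 0.89 [0.584 0.027 0.07 ] [[317. 242.]]
  carton_deep 0.76 [ 0.537 -0.266  0.054] [[215. 196.]]
  carton_deep 0.68 [ 0.347 -0.131  0.026] [[307. 180.]]
  carton_shallow 0.87 [0.514 0.289 0.105] [[453. 248.]]
  carton_shallow 0.75 [0.369 0.294 0.116] [[478. 205.]]
  spray_bottle 0.77 [0.79  0.021 0.102] [[259. 292.]]
  tape_roll 0.78 [0.738 0.168 0.032] [[344. 329.]]
  punnet_a 0.67 [ 0.349 -0.13   0.026] [[307. 181.]]
  jar 0.73 [0.718 0.356 0.071] [[447. 344.]]
top [[0.003, -0.99, 0.138, 0.39], [-1.0, 0.001, 0.027, 0.016], [-0.027, -0.138, -0.99, 1.261], [0.0, 0.0, 0.0, 1.0]] 522.2068367889653
  rack 0.95 [ 0.561 -0.003  0.008] [[341. 244.]]
  carton_base 0.9 [0.564 0.005 0.074] [[337. 238.]]
  carton_base 0.57 [0.336 0.082 0.061] [[304. 339.]]
  carton_base 0.23 [ 0.34  -0.128  0.005] [[394. 337.]]
  carton_deep 0.96 [ 0.517 -0.275  0.067] [[460. 259.]]
  carton_shallow 0.91 [0.355 0.264 0.152] [[215. 331.]]
  carton_shallow 0.88 [0.481 0.271 0.147] [[214. 272.]]
  spray_bottle 0.76 [0.759 0.009 0.122] [[336. 150.]]
  tape_roll 0.66 [0.728 0.167 0.04 ] [[270. 173.]]
  tape_roll 0.22 [0.48  0.274 0.153] [[212. 272.]]
  punnet_a 0.77 [ 0.34  -0.128  0.002] [[394. 337.]]
  jar 0.73 [0.703 0.347 0.069] [[192. 180.]]
  jar 0.33 [0.482 0.273 0.148] [[213. 271.]]
```

View pics/scene0.png

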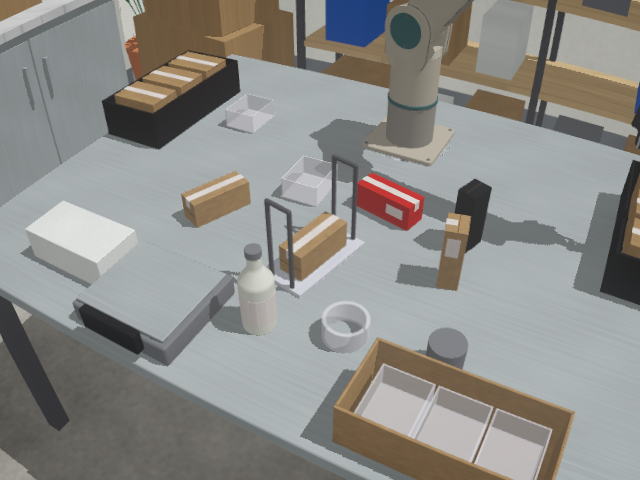

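View pics/top0.png

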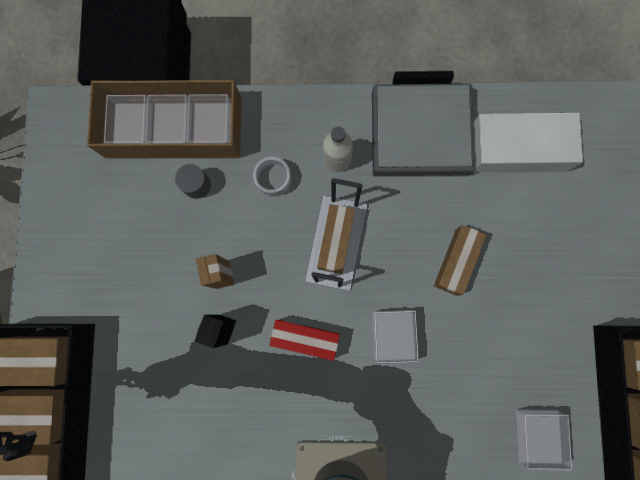

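The scene picture shows the rack with the base carton at (315,245), the deep carton at (217,198), the brown shallow carton standing at (454,250) and its black look-alike right behind it at (472,215). The red look-alike is at (390,200). The top view agrees: rack (337,240), deep (461,260), shallow (214,270), black (214,331).

```bash
cat >> h.py <<'E'
from scipy.optimize import minimize
def box(x,y,yaw,L,W,H,z0=0):
    c=np.array([[a*L/2,b*W/2,z0+h*H] for a in(-1,1) for b in(-1,1) for h in(0,1)])
    c[:,:2]=c[:,:2]@np.array([[np.cos(yaw),np.sin(yaw)],[-np.sin(yaw),np.cos(yaw)]])+[x,y]
    return c
def sil(p,X,T=None,S=4):
    m=np.zeros((480,640),np.uint8); h=cv2.convexHull(proj(p,X,T).astype(np.float32)).reshape(-1,2)
    cv2.fillConvexPoly(m,np.round(h*16).astype(np.int32),255,cv2.LINE_AA,4); return m/255.
def fit(views,dims,z0,x0):
    # views: (picture, mask, T)
    def cost(v):
        c=0
        for p,m,T in views:
            s=sil(p,box(v[0],v[1],v[2],*dims,z0),T); c+=1-np.minimum(s,m).sum()/np.maximum(s,m).sum()
        return c/len(views)
    best=min((minimize(cost,[x0[0],x0[1],a],method="Nelder-Mead",options=dict(initial_simplex=[[x0[0],x0[1],a],[x0[0]+.01,x0[1],a],[x0[0],x0[1]+.01,a],[x0[0],x0[1],a+.2]],xatol=1e-5,fatol=1e-5)) for a in x0[2]),key=lambda q:q.fun)
    return best.x,best.fun
def getmask(p,n,near,T=None):
    u=proj(p,[near],T)[0]; best=None
    for d in r.masks_of(p,n):
        m=d["pixels"]; ys,xs=np.nonzero(m)
        if len(xs)==0: continue
        e=np.hypot(xs.mean()-u[0],ys.mean()-u[1])
        if e<25 and (best is None or e<best[0]): best=(e,m,d["conf"])
    return None if best is None else best[1].astype(float)
E
python3 - <<'E'
from h import *
ps={c:r.grab_frame(c) for c in("scene","top")}
A=np.arange(0,3.14,.3)
job={"carton_deep":((.15,.06,.065),0,(.52,-.275,.03)),"carton_shallow":((.045,.06,.15),0,(.49,.272,.075)),"carton_base":((.15,.06,.065),.01,(.565,.005,.04)),"punnet_a":((.115,.095,.055),0,(.34,-.13,.02))}
for n,(d,z,c) in job.items():
    V={k:getmask(p,n,c) for k,p in ps.items()}
    for ks in (["scene"],["top"],["scene","top"]):
        vs=[(ps[k],V[k],None) for k in ks if V[k] is not None]
        if len(vs)<len(ks): print(n,ks,"none");continue
        x,f=fit(vs,d,z,(c[0],c[1],A)); print(n,ks,x.round(4),np.degrees(x[2]).round(1),round(f,3))
p=ps["scene"];im=cv2.cvtColor(p["frame"],cv2.COLOR_RGB2BGR)
a=cv2.resize(im[150:310,190:360],None,fx=3.2,fy=3.2,interpolation=3)[:, :500]
p=ps["top"];im=cv2.cvtColor(p["frame"],cv2.COLOR_RGB2BGR)
b=cv2.resize(im[170:300,290:375],None,fx=4.5,fy=4.5,interpolation=3);c=cv2.resize(im[240:360,180:260],None,fx=4.5,fy=4.5,interpolation=3)
h=590;out=np.zeros((h,800,3),np.uint8);out[:b.shape[0],:b.shape[1]]=b[:h];out[:c.shape[0],400:400+c.shape[1]]=c[:h];cv2.imwrite("pics/crop.png",out)
E
```

```text
carton_deep ['scene'] [ 0.5169 -0.2787 -0.3553] -20.4 0.084
carton_deep ['top'] [ 0.5166 -0.2796  2.7288] 156.3 0.088
carton_deep ['scene', 'top'] [ 0.5168 -0.279  -0.4044] -23.2 0.087
carton_shallow ['scene'] [0.4878 0.2838 1.8072] 103.5 0.058
carton_shallow ['top'] [0.4861 0.2833 1.7121] 98.1 0.127
carton_shallow ['scene', 'top'] [0.4874 0.2836 1.8043] 103.4 0.094
carton_base ['scene'] none
carton_base ['top'] [0.5657 0.0087 2.9433] 168.6 0.048
carton_base ['scene', 'top'] none
punnet_a ['scene'] [ 0.3452 -0.1266  3.2959] 188.8 0.113
punnet_a ['top'] [ 0.3422 -0.1271  3.1759] 182.0 0.057
punnet_a ['scene', 'top'] [ 0.3423 -0.1267  3.1914] 182.9 0.091
```

View pics/crop.png

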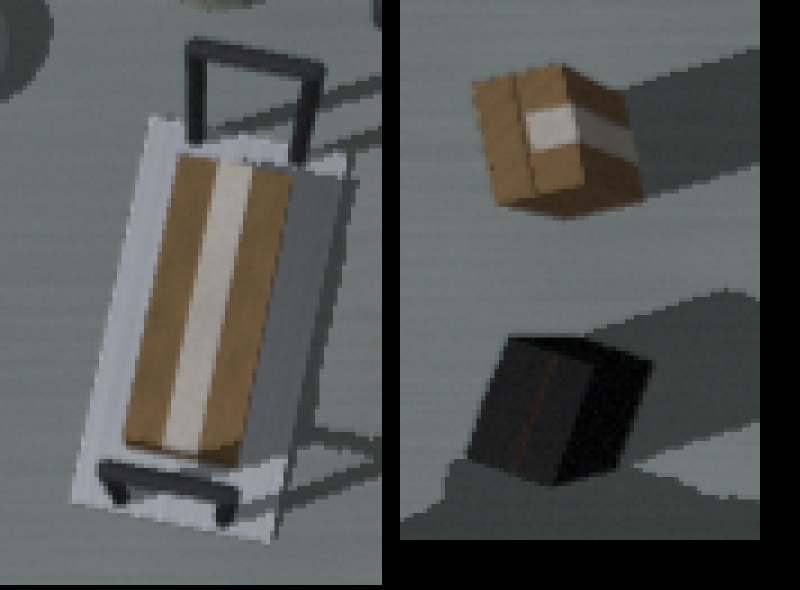

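The crop shows the rack and base carton turned about -11°, with the shallow carton's 60 mm side along world x, so its 45 mm axis lies along y. Fits: deep carton at (0.517, -0.279), yaw about -23°; shallow at (0.487, 0.284). I'll move above the deep carton and look with the wrist camera.

```bash
python3 -m jog '[[[1,0,0,-1,0,0,0],[1,-0.6,-0.8,-0.6,0,0,0],[1,-0.6,-0.8,0,0,0,0],[1,-0.6,-0.8,0,0,0,0],[1,-0.6,-0.8,0,0,0,0],[1,-0.6,-0.8,0,0,0,0],[1,-0.6,-0.8,0,0,0,0],[1,-0.6,-0.8,0,0,0,0],[1,-0.6,-0.8,0,0,0,0],[1,-0.6,-0.8,0,0,0,0]]]' && python3 -m jog '[[[1,-0.6,-0.8,0,0,0,0],[1,-0.6,-0.8,0,0,0,0],[1,-0.6,-0.8,0,0,0,0],[1,-0.6,-0.8,0,0,0,0],[1,-0.6,-0.8,0,0,0,0],[1,-0.6,-0.8,0,0,0,0],[1,-0.6,-0.9,0,0,0,0],[1,0,0,0,0,0,0.08],[1,0,0,0,0,0,0]]]'
cat >> h.py <<'E'
def wristshot():
    o,Rm=st(); p=r.grab_frame("wrist"); T=np.eye(4);T[:3,:3]=Rm;T[:3,3]=o["position"]
    return p,T@np.array(p["hand_eye"]),o,Rm
E
python3 - <<'E'
from h import *
p,T,o,Rm=wristshot();save(p,"w1");print(o["position"],Rm.round(3).tolist(),o["joint_positions"].__class__,np.round(o["joint_positions"],2),o["clock"]);print(np.array(p["hand_eye"]).round(3))
m=getmask(p,"carton_deep",(.517,-.279,.065),T)
print(m is not None and m.sum())
if m is not None: print(fit([(p,m,T)],(.15,.06,.065),0,(.517,-.279,[-.4])))
E
```

```text
clock: 2.65
position: [0.3695, 0.1254, 0.3429]
orientation: [0.433, 3.11, 0.002]
wrist_force: [1.2, 0.3, -0.2]
finger_gap: 0.0853
grasp_force: 0.0
clock: 3.78
position: [0.5169, -0.2688, 0.342]
orientation: [-0.628, -3.077, -0.0]
wrist_force: [0.9, 0.1, -0.2]
finger_gap: 0.0854
grasp_force: 0.0
[ 0.51694075 -0.26882041  0.34201236] [[-0.92, 0.392, -0.001], [0.392, 0.92, 0.0], [0.001, -0.0, -1.0]] <class 'numpy.ndarray'> [ 0.11  0.48  0.5   1.59 -0.24  1.13  1.84] 3.775
[[-0.    -0.965 -0.261  0.065]
 [ 1.    -0.     0.    -0.001]
 [-0.    -0.261  0.965 -0.124]
 [ 0.     0.     0.     1.   ]]
9720.0
(array([ 0.51781349, -0.2800883 , -0.39703943]), np.float64(0.04001012012024807))
```

View pics/w1.png

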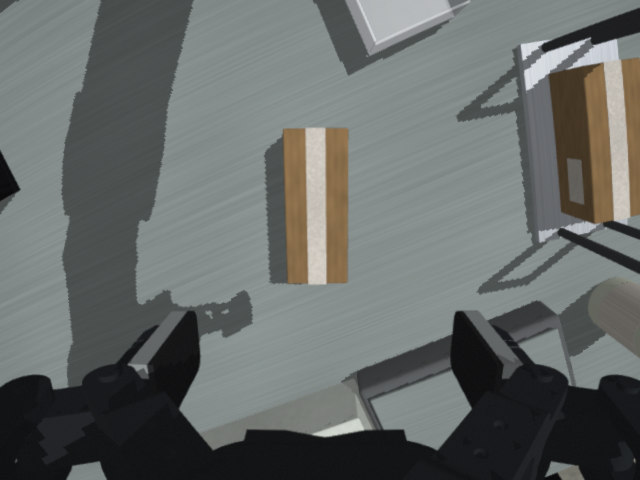

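The wrist view shows the deep carton at (316,205), in line with the tool. Its fit is (0.518, -0.280), yaw -22.8°. I'll descend and grasp it.

```bash
python3 -m jog '[[[1,-0.08,-0.17,0.9,0,0,0],[1,0,0,0.9,0,0,0],[1,0,0,0.9,0,0,0],[1,0,0,0.9,0,0,0],[1,0,0,0.9,0,0,0],[1,0,0,0.5,0,0,0],[1,0,0,0,0,0,0],[0.6,0,0,0,0,0,0],[0.6,0,0,0,0,0,0],[0.6,0,0,0,0,0,0]]]' 50 && python3 -m jog '[[[0.4,0,0,0,0,0,0],[0.4,0,0,0,0,0,0],[0.4,0,0,0,0,0,0],[0.4,0,0,0,0,0,0]]]' 50
```

```text
clock: 5.12
position: [0.5191, -0.2798, 0.0446]
orientation: [0.626, 3.075, -0.0]
wrist_force: [-0.6, 1.8, 6.6]
finger_gap: 0.0594
grasp_force: 56.8
clock: 5.62
position: [0.519, -0.2798, 0.0446]
orientation: [0.626, 3.075, -0.0]
wrist_force: [0.6, 2.5, 7.5]
finger_gap: 0.0598
grasp_force: 56.8
```

```bash
python3 -m jog '[[[0.4,0,0,-0.5,0,0,0],[0.4,0,0,-1,0,0,0],[0.4,0,0,-1,0,0,0],[0.4,0,0,-1,0,0,0],[0.4,0,0,-1,0,0,0],[0.4,0,0.5,-0.6,0,0,-0.063],[0.4,0,0.7,0,0,0,-0.063],[0.4,0,0,0,0,0,0],[0.4,0,0,0,0,0,0]]]' 50
python3 - <<'E'
from h import *
p,T,o,Rm=wristshot();save(p,"w2");print(o["position"],Rm.round(3).tolist())
ps=[(p,T),(r.grab_frame("scene"),None),(r.grab_frame("top"),None)]
c=(.566,.009,.04);D=(.15,.06,.065);V=[]
for q,t in ps:
    for d in r.masks_of(q,"carton_base"):
        ys,xs=np.nonzero(d["pixels"]);print(q["shot"],round(d["conf"],2),xs.mean(),ys.mean(),len(xs),xs.min(),xs.max())
    m=getmask(q,"carton_base",c,t)
    if m is None: continue
    V.append((q,m,t)); print("one",*fit([V[-1]],D,.01,(c[0],c[1],[-.2])))
print("all",*fit(V,D,.01,(c[0],c[1],[-.2])))
E
```

```text
clock: 6.75
position: [0.5409, -0.212, 0.3481]
orientation: [-0.321, -3.124, 0.001]
wrist_force: [-0.5, -0.1, -5.9]
finger_gap: 0.0595
grasp_force: 57.2
[ 0.54088196 -0.21196869  0.34814475] [[-0.979, 0.203, -0.002], [0.203, 0.979, -0.0], [0.001, -0.0, -1.0]]
6 0.71 544.2914895261653 181.3182345211409 12937 496 594
one [ 0.5675793   0.00987655 -0.19485541] 0.02978732546534968
7 0.93 389.5361616161616 200.96363636363637 2475 357 423
7 0.89 315.1137724550898 244.69461077844312 2672 279 347
7 0.35 216.80078125 94.0390625 2560 182 257
one [ 0.56793972  0.01176177 -0.17398167] 0.1283987276286892
8 0.86 304.39304812834223 339.52459893048126 1870 270 338
8 0.55 335.7119628339141 238.92915214866434 1722 318 354
one [ 0.56599249  0.00802552 -0.19911201] 0.08237194374354007
all [ 0.56737889  0.00937772 -0.19581226] 0.0846584798181383
```

View pics/w2.png

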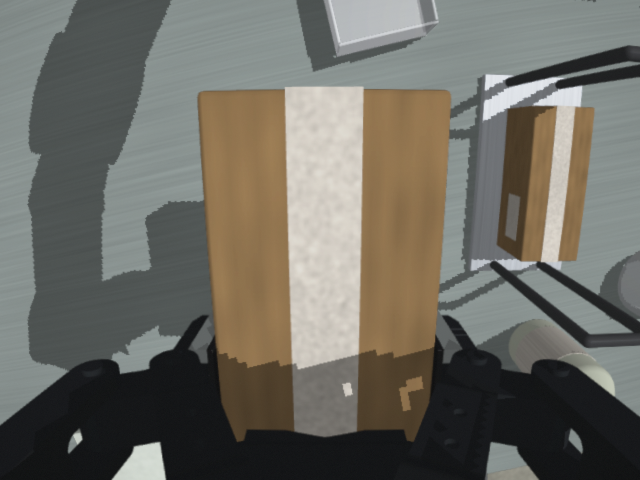

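The wrist view shows the held carton with its far top edge from about (200,92) to (450,92), and the base carton at (545,180). Base fit: (0.5675, 0.0095), yaw -11.2°. Next I'll work out where the carton sits in the hand.

Run:
```python
from h import *
p,T,o,Rm=wristshot()
Th=np.linalg.inv(np.array(p["hand_eye"]))
m=None
for d in r.masks_of(p,"carton_deep"):
    ys,xs=np.nonzero(d["pixels"]);print(d["conf"],xs.min(),xs.max(),ys.min(),ys.max(),len(xs))
    if m is None and len(xs)>30000: m=d["pixels"]
if m is not None:
    for u in (230,270,320,370,420): print(u,np.nonzero(m[:,u])[0].min())
he=np.array(p["hand_eye"])
for dx in(-.004,0,.004): print(dx,proj(p,[[.075+dx,-.03,-.0204],[.075+dx,.03,-.0204]],he).round(1).tolist())
# move to above the rack
X=np.array([.5675,.0095]);print("delta tool units",(Rm.T@np.r_[X-o["position"][:2],0])/.06,"yaw err deg",np.degrees(-.1955-np.arctan2(-Rm[1,0],-Rm[0,0])))
```

```text
0.86 197 450 87 440 78657
230 91
270 89
320 88
370 89
420 90
-0.004 [[203.7, 108.5], [458.5, 108.7]]
0 [[202.9, 91.0], [459.5, 91.2]]
0.004 [[202.0, 73.3], [460.4, 73.6]]
delta tool units [ 3.32223842e-01  3.70671775e+00 -1.07857689e-04] yaw err deg 0.5543098864401044
```

```bash
python3 -m jog '[[[0.4,0.08,0.93,0,0,0,-0.006],[0.4,0.08,0.93,0,0,0,0],[0.4,0.08,0.93,0,0,0,0],[0.4,0.08,0.94,0,0,0,0],[0.4,0,0,0.8,0,0,0],[0.4,0,0,0.8,0,0,0],[0.4,0,0,0.8,0,0,0],[0.4,0,0,0.6,0,0,0],[0.4,0,0,0.4,0,0,0],[0.4,0,0,0,0,0,0]]]' 50
python3 - <<'E'
from h import *
o,Rm=st();print(o["position"],np.degrees(np.arctan2(-Rm[1,0],-Rm[0,0])),o["wrist_force"],Rm[2])
s=r.grab_frame("scene");t=r.grab_frame("top")
o1=cv2.resize(s["frame"][130:310,210:390],(600,600),interpolation=2);cv2.imwrite("pics/s2.png",o1[:,:,::-1])
E
```

```text
clock: 8.55
position: [0.5658, 0.0113, 0.1428]
orientation: [-0.306, -3.123, 0.001]
wrist_force: [0.1, -0.5, -4.1]
finger_gap: 0.0596
grasp_force: 57.3
[0.5657714  0.01128587 0.1428356 ] -11.178746995767266 [ 0.11191206 -0.53314987 -4.07596771] [ 3.90277650e-03 -9.39550190e-04 -9.99991943e-01]
```

View pics/s2.png

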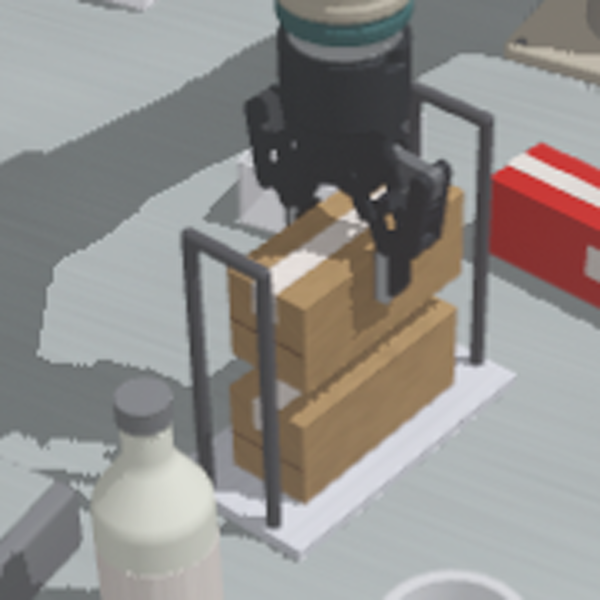

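The scene crop shows the held carton in line above the base one, perhaps 2 mm too far toward the robot: its right edge is at 461 and the base's at 455. I'll correct that and lower it to contact.

```bash
python3 -m jog '[[[0.4,-0.04,-0.005,0.1,0,0,0],[0.4,0,0,0.1,0,0,0],[0.4,0,0,0.08,0,0,0],[0.4,0,0,0.04,0,0,0],[0.4,0,0,0.02,0,0,0],[0.4,0,0,0,0,0,0],[0.4,0,0,0,0,0,0]]]' 50; python3 -m jog '[[[0.4,0,0,0.02,0,0,0],[0.4,0,0,0,0,0,0]]]'
```

```text
clock: 9.52
position: [0.5693, 0.0104, 0.1242]
orientation: [0.306, 3.126, 0.0]
wrist_force: [-0.4, -0.5, -4.6]
finger_gap: 0.0596
grasp_force: 57.5
clock: 9.78
position: [0.5691, 0.0105, 0.1228]
orientation: [-0.306, -3.126, -0.0]
wrist_force: [-1.3, 0.1, -5.9]
finger_gap: 0.0594
grasp_force: 57.5
```

```bash
python3 -m jog '[[[0.4,0.015,0,0.02,0,0,0],[0.4,0,0,0,0,0,0]]]'; python3 -m jog '[[[0.4,0,0,0.02,0,0,0],[0.4,0,0,0,0,0,0]]]';python3 -m jog '[[[0.4,0,0,0.015,0,0,0],[0.4,0,0,0,0,0,0]]]'
```

```text
clock: 10.02
position: [0.5681, 0.0107, 0.1215]
orientation: [-0.306, -3.126, -0.0]
wrist_force: [0.1, -0.9, -4.3]
finger_gap: 0.0595
grasp_force: 57.5
clock: 10.28
position: [0.5683, 0.0107, 0.1203]
orientation: [-0.306, -3.126, -0.0]
wrist_force: [-0.3, 0.5, -5.0]
finger_gap: 0.0594
grasp_force: 57.5
clock: 10.52
position: [0.5684, 0.0106, 0.1197]
orientation: [0.306, 3.127, 0.0]
wrist_force: [-0.5, 0.2, -3.6]
finger_gap: 0.0591
grasp_force: 58.0
```

```bash
python3 -m jog '[[[0.4,0,0,0.015,0,0,0],[0.4,0,0,0,0,0,0]]]'; python3 -m jog '[[[0.75,0,0,0,0,0,0],[0.75,0,0,0,0,0,0],[0.9,0,0,0,0,0,0],[1,0,0,0,0,0,0],[1,0,0,0,0,0,0]]]'
```

```text
clock: 10.78
position: [0.5683, 0.0106, 0.1196]
orientation: [0.306, 3.126, 0.001]
wrist_force: [-3.9, -0.0, 5.4]
finger_gap: 0.0593
grasp_force: 58.8
clock: 11.4
position: [0.5684, 0.0106, 0.1186]
orientation: [-0.306, -3.127, 0.0]
wrist_force: [-0.4, 0.2, -0.5]
finger_gap: 0.0854
grasp_force: 0.0
```

```bash
python3 -m jog '[[[1,0,0,-0.3,0,0,0],[1,0,0,-1,0,0,0],[1,0,0,-1,0,0,0],[1,0,0,-1,0,0,0],[1,0,0,-1,0,0,0],[1,0,0,-1,0,0,0],[1,-0.5,0,0,0,0,0],[1,0,0,0,0,0,0]]]'
python3 - <<'E'
from h import *
p,T,o,Rm=wristshot();save(p,"w3")
c=(.5678,.0096,.14)
m=getmask(p,"carton_deep",c,T)
print(None if m is None else fit([(p,m,T)],(.15,.06,.065),.075,(c[0],c[1],[-.2])))
s=r.grab_frame("scene");t=r.grab_frame("top")
for q in(s,t):
    m=getmask(q,"carton_deep",c)
    print(None if m is None else fit([(q,m,None)],(.15,.06,.065),.075,(c[0],c[1],[-.2])))
    m=getmask(q,"carton_shallow",(.4874,.2836,.075))
    print(None if m is None else fit([(q,m,None)],(.045,.06,.15),0,(.487,.284,[1.8])))
E
```

```text
clock: 12.4
position: [0.5988, 0.0045, 0.4366]
orientation: [0.307, 3.126, -0.001]
wrist_force: [-0.7, -0.6, -0.6]
finger_gap: 0.0857
grasp_force: 0.0
(array([ 0.56688715,  0.00940022, -0.19315379]), np.float64(0.034197791664626775))
(array([ 0.56879597,  0.01151988, -0.15312259]), np.float64(0.13092003800375895))
(array([0.48785119, 0.2838019 , 1.80761026]), np.float64(0.058557258237877385))
None
(array([0.48628482, 0.28294118, 1.78545243]), np.float64(0.11189823599690774))
```

View pics/w3.png

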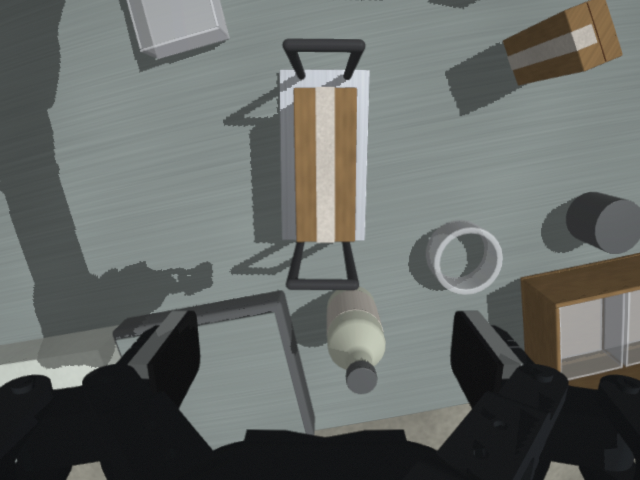

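The wrist view shows the deep carton at (325,165), square in the rack; fits agree with the base within 1 mm and 0.1°. Next I'll turn and hover over the shallow carton, tool y along its 60 mm side.

```bash
python3 -m jog '[[[1,0,0,0,0,0,0.091],[1,0,0,0,0,0,0.091],[1,0,0,0,0,0,0.091],[1,0,0,0,0,0,0.091],[1,0,0,0,0,0,0.091],[1,0,0,0,0,0,0.091],[1,0,0,0,0,0,0.091],[1,0,0,0,0,0,0.091]]]' && python3 -m jog '[[[1,0.93,-0.16,0,0,0,0],[1,0.93,-0.16,0,0,0,0],[1,0.93,-0.16,0,0,0,0],[1,0.93,-0.16,0,0,0,0],[1,0.93,-0.16,0,0,0,0],[1,0,0,0,0,0,0],[1,0,0,0,0,0,0]]]'
python3 - <<'E'
from h import *
p,T,o,Rm=wristshot();save(p,"w4");print(np.round(o["joint_positions"],2),np.degrees(np.arctan2(Rm[1,1],Rm[0,1])))
for d in r.masks_of(p,"carton_shallow"):
    ys,xs=np.nonzero(d["pixels"]);m=d["pixels"].astype(float);print(d["conf"],xs.mean(),ys.mean(),len(xs))
    print(fit([(p,m,T)],(.045,.06,.15),0,(.487,.284,[1.8])))
print(proj(p,[[.487,.284,.15]],T))
E
```

```text
clock: 13.8
position: [0.5976, 0.0049, 0.4366]
orientation: [-1.955, -2.459, -0.0]
wrist_force: [0.2, -0.7, 0.8]
finger_gap: 0.085
grasp_force: 0.0
clock: 14.68
position: [0.4869, 0.2647, 0.4367]
orientation: [1.949, 2.463, -0.001]
wrist_force: [0.0, -0.7, 0.7]
finger_gap: 0.0855
grasp_force: 0.0
[-1.03  0.4   0.74  1.5  -0.27  1.34 -0.03] 13.29982252392593
0.93 330.0417439703154 177.73685837971553 3234
(array([0.48728595, 0.28389766, 1.76917844]), np.float64(0.06591544954610828))
0.79 207.83042789223455 152.96105954267603 4417
(array([0.487, 0.284, 1.8  ]), np.float64(1.0))
0.51 520.356449001619 158.19454937938477 3706
(array([0.487, 0.284, 1.8  ]), np.float64(1.0))
[[329.77806892 180.63518308]]
```

View pics/w4.png

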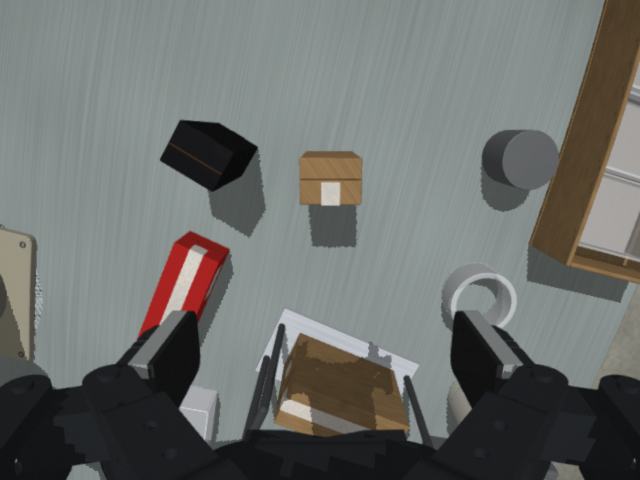

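The wrist view shows the shallow carton at (330,180), square to the tool, and the black one at (210,155) with about 43 mm of gap. I'll shift to the +y side, tilt by 45° and measure.

```bash
python3 -m jog '[[[1,0.75,0.03,0.5,0,0,0],[1,0.75,0.03,0.5,0,0,0],[1,0.75,0.02,0.5,0,-0.1,0],[1,0,0,0,0,-0.1,0],[1,0,0,0,0,-0.1,0],[1,0,0,0,0,-0.1,0],[1,0,0,0,0,-0.1,0],[1,0,0,0,0,0,0],[1,0,0,0,0,0,0]]]'
cat > g.py <<'E'
from h import *
o,Rm=st();print(o["position"],np.round(o["joint_positions"],2));print(Rm.round(3).tolist())
C=np.array([.4873,.2839]);h=np.array([np.cos(1.80),np.sin(1.80)])
X=np.r_[C+.008*h,.108]; print("units",Rm.T@(X-o["position"])/.06)
E
python3 g.py
```

```text
clock: 15.9
position: [0.4618, 0.396, 0.3478]
orientation: [1.526, 1.921, -0.629]
wrist_force: [1.2, -0.7, 0.9]
finger_gap: 0.0853
grasp_force: 0.0
[0.46175302 0.39602371 0.3477667 ] [-1.39  0.91  0.85  1.21  0.06  1.6  -0.44]
[[-0.16, 0.974, 0.161], [0.69, 0.227, -0.687], [-0.706, 0.002, -0.708]]
units [ 1.55797394 -0.01601755  4.08919205]
```

```bash
python3 -m jog '[[[1,0.52,0,0.5,0,0,0],[1,0.52,0,0.5,0,0,0],[1,0.52,-0.01,0.5,0,0,0],[1,0,0,0.7,0,0,0],[1,0,0,0.7,0,0,0],[1,0,0,0.6,0,0,0],[1,0,0,0,0,0,0],[1,0,0,0,0,0,0]]]' && python3 g.py
python3 - <<'E'
from h import *
p=r.grab_frame("scene");cv2.imwrite("pics/s3.png",cv2.resize(p["frame"][120:320,390:590],(600,600),interpolation=2)[:,:,::-1])
E
```

```text
clock: 16.9
position: [0.48, 0.3183, 0.1339]
orientation: [1.525, 1.924, -0.625]
wrist_force: [0.1, 0.4, 0.5]
finger_gap: 0.0851
grasp_force: 0.0
[0.48000088 0.31833582 0.13390023] [-1.34  1.09  0.78  1.54 -0.02  1.12 -0.51]
[[-0.161, 0.973, 0.164], [0.691, 0.229, -0.685], [-0.705, 0.003, -0.71]]
units [-0.01741318 -0.0141762   0.62561351]
```

View pics/s3.png

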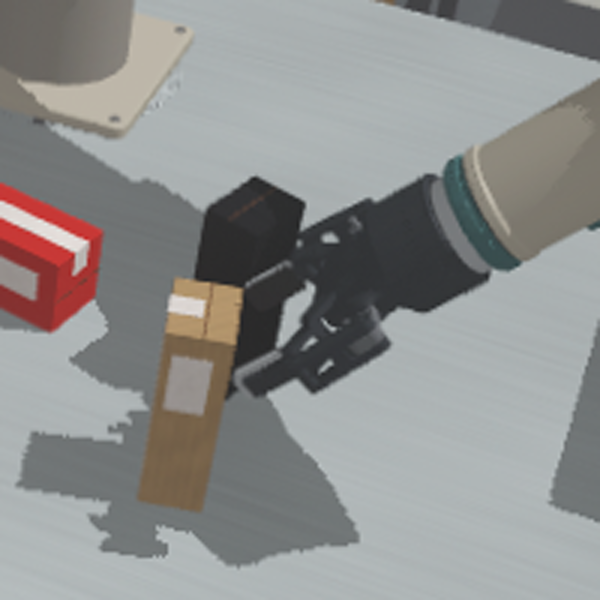

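The scene crop shows the open fingers at (265,330) about to straddle the shallow carton near its top, clear of the black one. I'll advance and grip.

```bash
python3 -m jog '[[[1,-0.01,-0.014,0.31,0,0,0],[1,0,0,0.31,0,0,0],[1,0,0,0,0,0,0],[0.8,0,0,0,0,0,0],[0.7,0,0,0,0,0,0],[0.6,0,0,0,0,0,0],[0.4,0,0,0,0,0,0],[0.4,0,0,0,0,0,0],[0.4,0,0,0,0,0,0],[0.4,0,0,0,0,0,0]]]' 50 && python3 g.py
```

```text
clock: 18.2
position: [0.4848, 0.2927, 0.107]
orientation: [1.521, 1.924, -0.627]
wrist_force: [-1.2, 4.0, 6.5]
finger_gap: 0.0594
grasp_force: 53.2
[0.48481666 0.29267183 0.10697802] [-1.32  1.12  0.77  1.59 -0.02  1.04 -0.51]
[[-0.163, 0.973, 0.165], [0.689, 0.232, -0.687], [-0.706, 0.002, -0.708]]
units [-0.02510115  0.00703727  0.00099627]
```

```bash
python3 -m jog '[[[0.4,-0.2,0,-0.2,0,0,0],[0.4,-0.6,0,-0.6,0,0,0],[0.4,-0.7,0,-0.7,0,0,0],[0.4,-0.7,0,-0.7,0,0,0],[0.4,-0.6,0,-0.6,0,0,0],[0.4,0,0,0,0,0,0],[0.4,0,0,0,0,0.1,0],[0.4,0,0,0,0,0.1,0],[0.4,0,0,0,0,0.1,0],[0.4,0,0,0,0,0.1,0]]]' 60 && python3 -m jog '[[[0.4,0,0,0,0,0.1,0],[0.4,0,0,0,0,0.1,0],[0.4,0,0,0,0,0.1,0],[0.4,0,0,0,0,0.1,0],[0.4,0,0,0,0,0.1,0],[0.4,0,0,0,0,0.1,0],[0.4,0,0,0,0,0,0],[0.4,0,0,0,0,0,0]]]'
python3 - <<'E'
from h import *
o,Rm=st();print(np.round(o["joint_positions"],2),Rm.round(3).tolist())
p,T,o,Rm=wristshot();q=r.grab_frame("scene");f=np.hstack([cv2.resize(p["frame"],(400,300)),cv2.resize(q["frame"][60:300,340:640],(400,300))]);cv2.imwrite("pics/ws5.png",f[:,:,::-1])
E
```

```text
clock: 19.45
position: [0.4831, 0.2909, 0.343]
orientation: [1.874, 2.368, -0.146]
wrist_force: [0.2, -0.1, -3.6]
finger_gap: 0.0594
grasp_force: 65.2
clock: 20.45
position: [0.4836, 0.2918, 0.3434]
orientation: [-1.522, -1.925, -0.627]
wrist_force: [-0.2, -0.1, -2.2]
finger_gap: 0.0594
grasp_force: 65.3
[-0.42  0.5   0.37  1.83 -1.02  1.25  0.71] [[-0.163, 0.973, -0.164], [0.69, 0.231, 0.686], [0.706, -0.001, -0.709]]
```

View pics/ws5.png

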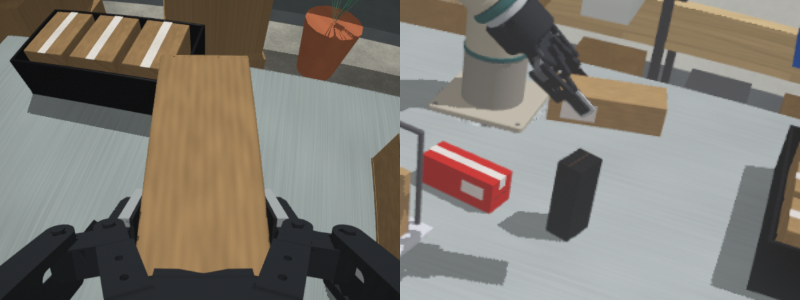

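The wrist half shows the carton held flat, and the scene half confirms it is level. Joint 5 is near its limit, so I'll turn 15° back, move out over free table and then lower.

```bash
cat > g2.py <<'E'
from h import *
o,Rm=st();print(o["position"],np.round(o["joint_positions"],2),o["wrist_force"].round(1));print(Rm.round(3).tolist())
X=np.array([.475,.45,.0305]); print("horiz",Rm.T@np.r_[(X-o["position"])[:2],0]/.06,"down",Rm.T@np.array([0,0,(X-o["position"])[2]])/.06)
E
python3 -m jog '[[[0.4,0,0,0,-0.059,0,0.059],[0.4,0,0,0,-0.059,0,0.059],[0.4,0.6,0,0.6,0,0,0],[0.4,0.6,0,0.6,0,0,0],[0.4,0.55,0,0.55,0,0,0],[0.4,0,0,0,0,0,0],[0.4,0,0,0,0,0,0]]]' && python3 g2.py
```

```text
clock: 21.42
position: [0.4877, 0.4404, 0.3438]
orientation: [-1.788, -1.74, -0.741]
wrist_force: [-0.5, -0.6, -2.0]
finger_gap: 0.0594
grasp_force: 65.7
[0.48770029 0.44044775 0.343849  ] [-0.36  0.45 -0.14  1.87 -1.08  0.71  0.31] [-0.5 -0.6 -2. ]
[[0.019, 1.0, 0.02], [0.707, -0.028, 0.706], [0.707, 0.001, -0.708]]
horiz [ 0.10858919 -0.21602496  0.10813132] down [-3.68980159 -0.0047683   3.69589966]
```

```bash
python3 -m jog '[[[0.4,-0.4,-0.1,0.6,0,0,0],[0.4,-0.5,-0.1,0.5,0,0,0],[0.4,-0.5,0,0.5,0,0,0],[0.4,-0.5,0,0.5,0,0,0],[0.4,-0.5,0,0.5,0,0,0],[0.4,-0.4,0,0.4,0,0,0],[0.4,0,0,0,0,0,0],[0.4,0,0,0,0,0,0]]]' && python3 g2.py
```

```text
clock: 22.42
position: [0.5013, 0.4442, 0.1164]
orientation: [-1.769, -1.754, -0.674]
wrist_force: [-0.5, 0.7, -2.5]
finger_gap: 0.0592
grasp_force: 66.2
[0.50134063 0.44416927 0.11643955] [-0.05  0.93 -0.65  1.92 -1.1   0.23  0.66] [-0.5  0.7 -2.5]
[[0.021, 0.999, -0.031], [0.721, 0.006, 0.693], [0.692, -0.036, -0.721]]
horiz [ 0.06104601 -0.43808195  0.08081804] down [-0.99153755  0.05227426  1.03231687]
```

Joints 5 and 6 are at their limits, because this arm tilts the tool outward badly and inward well. I'll go up, untilt, yaw +122° and tilt so that the tool points toward the base.

```bash
python3 -m jog '[[[0.4,0.5,0,-0.5,0,0,0],[0.4,0.6,0,-0.6,0,0,0],[0.4,0.6,0,-0.6,0,0,0],[0.4,0.6,0,-0.6,0,0,0],[0.4,0.5,0,-0.5,0,0,0],[0.4,0,0,0,0,-0.1,0],[0.4,0,0,0,0,-0.1,0],[0.4,0,0,0,0,-0.1,0],[0.4,0,0,0,0,-0.1,0],[0.4,0,0,0,0,-0.1,0]]]' && python3 g2.py
```

```text
clock: 23.68
position: [0.5085, 0.4495, 0.3558]
orientation: [-2.205, -2.224, 0.065]
wrist_force: [0.6, -0.3, -2.5]
finger_gap: 0.059
grasp_force: 66.3
[0.50848887 0.44946845 0.35580253] [-0.82  0.62  0.12  1.23 -0.08  1.33 -0.7 ] [ 0.6 -0.3 -2.5]
[[-0.009, 0.999, -0.036], [1.0, 0.008, -0.023], [-0.023, -0.036, -0.999]]
horiz [ 0.01365222 -0.55770317  0.01970515] down [0.12289204 0.19439945 5.41682874]
```

```bash
python3 -m jog '[[[0.4,0,0,0,-0.023,0.015,0],[0.4,0,0,0,0,0,-0.097],[0.4,0,0,0,0,0,-0.097],[0.4,0,0,0,0,0,-0.097],[0.4,0,0,0,0,0,-0.097],[0.4,0,0,0,0,0,-0.097],[0.4,0,0,0,0,0,-0.097],[0.4,0,0,0,0,0,-0.097],[0.4,0,0,0,0,0,-0.097],[0.4,0,0,0,0,0,-0.097]]]' && python3 -m jog '[[[0.4,0,0,0,0,0,-0.097],[0.4,0,0,0,0,0,-0.097],[0.4,0,0,0,0,0,-0.097],[0.4,0,0,0,0,0,-0.097],[0.4,0,0,0,0,0,-0.097],[0.4,0,0,0,0,0,0]]]' && python3 g2.py && python3 -m jog '[[[0.4,0,0,0,0,0.1,0],[0.4,0,0,0,0,0.1,0],[0.4,0,0,0,0,0.1,0],[0.4,0,0,0,0,0.1,0],[0.4,0,0,0,0,0.1,0],[0.4,0,0,0,0,0,0],[0.4,0,0,0,0,0,0]]]' && python3 g2.py
```

```text
clock: 24.92
position: [0.5083, 0.4493, 0.3547]
orientation: [-0.291, -3.126, -0.007]
wrist_force: [-0.0, 0.6, -3.5]
finger_gap: 0.059
grasp_force: 66.5
clock: 25.68
position: [0.5088, 0.4492, 0.3544]
orientation: [-0.882, 3.015, 0.007]
wrist_force: [0.1, -0.1, -2.4]
finger_gap: 0.0592
grasp_force: 66.5
[0.50881403 0.44920053 0.35444588] [-0.54  0.62 -0.41  1.27  0.24  1.3   1.19] [ 0.1 -0.1 -2.4]
[[-0.842, -0.539, -0.001], [-0.539, 0.842, 0.005], [-0.002, 0.004, -1.0]]
horiz [0.46758942 0.31487343 0.00065553] down [ 0.00861874 -0.02403911  5.39903758]
clock: 26.55
position: [0.5212, 0.4507, 0.3997]
orientation: [0.669, -2.651, 0.029]
wrist_force: [-1.2, 0.5, -3.3]
finger_gap: 0.0589
grasp_force: 69.0
[0.52115066 0.45072626 0.39972344] [-0.75  0.88  0.22  0.68 -0.3   1.98  1.43] [-1.2  0.5 -3.3]
[[-0.803, -0.459, -0.379], [-0.451, 0.885, -0.117], [0.389, 0.077, -0.918]]
horiz [0.62332066 0.342555   0.29310094] down [-2.39536677 -0.47437041  5.64849619]
```

```bash
cat > g3.py <<'E'
from h import *
import sys
yaw,tilt=np.radians(float(sys.argv[1])),np.radians(float(sys.argv[2]));X=np.array([float(v) for v in sys.argv[3:6]])
o,Rm=st();y=np.array([np.cos(yaw),np.sin(yaw),0]);z=np.array([0,0,-1.]);R0=np.c_[np.cross(y,z),y,z]@R.from_rotvec([0,tilt,0]).as_matrix()
print(o["position"].round(4),np.round(o["joint_positions"],2),o["wrist_force"].round(1))
print("shift units",(Rm.T@(X-o["position"])/.06).round(3),"then turn units",(R.from_matrix(Rm.T@R0).as_rotvec()/(np.pi/2)).round(3))
E
python3 -m jog '[[[0.4,-0.25,-0.03,0.76,0,0,0],[0.4,-0.25,-0.03,0.76,0,0,0],[0.4,-0.25,-0.03,0.76,0,0,0],[0.4,-0.25,-0.03,0.76,0,0,0],[0.4,-0.25,-0.03,0.76,0,0,0],[0.4,0,0,0,0,0,0],[0.4,0,0,0,0,0,0]]]' && python3 g3.py 122.6 45 .50 .45 .15
```

```text
clock: 27.42
position: [0.5001, 0.4501, 0.1614]
orientation: [0.67, -2.651, 0.028]
wrist_force: [0.5, 0.3, -2.5]
finger_gap: 0.0593
grasp_force: 68.5
[0.5001 0.4501 0.1614] [-0.79  0.98  0.2   1.12 -0.3   1.45  1.52] [ 0.5  0.3 -2.5]
shift units [-0.071 -0.015  0.175] then turn units [ 0.074  0.247 -0.02 ]
```

```bash
python3 -m jog '[[[0.4,0,0,0,0.025,0.082,-0.007],[0.4,0,0,0,0.025,0.082,-0.007],[0.4,0,0,0,0.024,0.083,-0.006],[0.4,0,0,0,0,0,0],[0.4,0,0,0,0,0,0]]]' && python3 g3.py 122.6 45 .50 .45 .05
```

```text
clock: 28.05
position: [0.4901, 0.4398, 0.1575]
orientation: [0.666, -2.297, 0.27]
wrist_force: [0.1, 0.0, -2.8]
finger_gap: 0.0594
grasp_force: 68.8
[0.4901 0.4398 0.1575] [-0.71  1.22 -0.05  0.69 -0.08  1.98  1.39] [ 0.1  0.  -2.8]
shift units [-1.409  0.059  1.131] then turn units [ 0.001  0.012 -0.002]
```

```bash
python3 -m jog '[[[0.4,-0.28,0.012,0.226,0,0,0],[0.4,-0.28,0.012,0.226,0,0,0],[0.4,-0.28,0.012,0.226,0,0.012,0],[0.4,-0.28,0.012,0.226,0,0,0],[0.4,-0.28,0.012,0.226,0,0,0],[0.4,0,0,0,0,0,0],[0.4,0,0,0,0,0,0]]]' && python3 g3.py 122.6 45 .50 .45 .03
python3 - <<'E'
from h import *
q=r.grab_frame("scene");cv2.imwrite("pics/s6.png",cv2.resize(q["frame"][140:360,420:640],(600,600))[:,:,::-1])
E
```

```text
clock: 28.92
position: [0.4977, 0.4499, 0.0483]
orientation: [0.662, -2.276, 0.276]
wrist_force: [-0.7, 0.2, -1.4]
finger_gap: 0.0596
grasp_force: 68.9
[0.4977 0.4499 0.0483] [-0.71  1.4  -0.06  0.57 -0.07  1.95  1.4 ] [-0.7  0.2 -1.4]
shift units [-0.24  -0.02   0.192] then turn units [ 0.001 -0.002 -0.001]
```

View pics/s6.png

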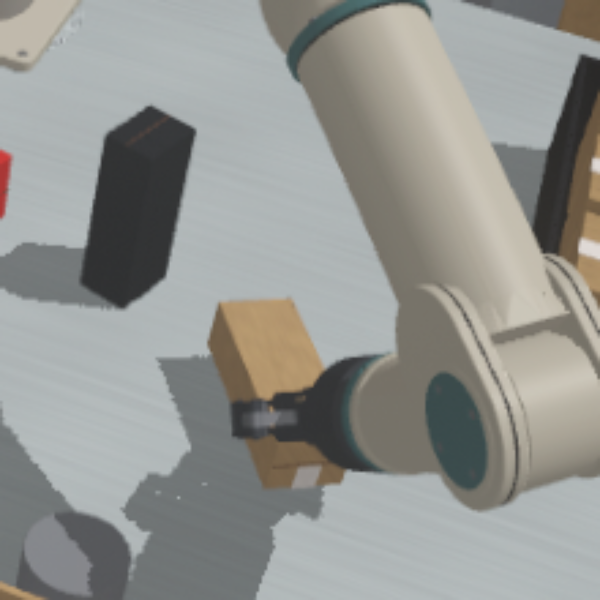

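The scene crop shows the carton level just above the table at (275,390), clear of everything. I'll lower it to contact; I have now viewed all the pictures I may, so I'll work by numbers from here.

```bash
python3 -m jog '[[[0.4,-0.08,0,0.08,0,0,0],[0.4,-0.07,0,0.07,0,0,0],[0.4,0,0,0,0,0,0],[0.4,0,0,0,0,0,0]]]'; for i in 1; do python3 -m jog '[[[0.4,-0.014,0,0.014,0,0,0],[0.4,0,0,0,0,0,0]]]'; python3 -m jog '[[[0.4,-0.014,0,0.014,0,0,0],[0.4,0,0,0,0,0,0]]]';  python3 -m jog '[[[0.4,-0.014,0,0.014,0,0,0],[0.4,0,0,0,0,0,0]]]'; done
```

```text
clock: 29.48
position: [0.4974, 0.4497, 0.035]
orientation: [0.662, -2.276, 0.276]
wrist_force: [0.7, 0.1, -2.1]
finger_gap: 0.0592
grasp_force: 68.9
clock: 29.72
position: [0.4974, 0.4497, 0.0339]
orientation: [0.662, -2.276, 0.276]
wrist_force: [0.3, 0.3, -2.8]
finger_gap: 0.059
grasp_force: 68.9
clock: 29.98
position: [0.4973, 0.4497, 0.0325]
orientation: [0.662, -2.275, 0.276]
wrist_force: [0.5, -0.6, -2.6]
finger_gap: 0.0592
grasp_force: 68.9
clock: 30.22
position: [0.4974, 0.4498, 0.0317]
orientation: [0.662, -2.276, 0.276]
wrist_force: [0.8, 0.2, -1.6]
finger_gap: 0.059
grasp_force: 69.1
```

```bash
python3 -m jog '[[[0.4,-0.01,0,0.01,0,0,0],[0.4,0,0,0,0,0,0]]]'; python3 -m jog '[[[0.4,-0.01,0,0.01,0,0,0],[0.4,0,0,0,0,0,0]]]';  python3 -m jog '[[[0.4,-0.01,0,0.01,0,0,0],[0.4,0,0,0,0,0,0]]]'
```

```text
clock: 30.48
position: [0.4974, 0.4497, 0.0316]
orientation: [0.662, -2.275, 0.276]
wrist_force: [-0.1, -0.6, 4.1]
finger_gap: 0.0592
grasp_force: 69.5
clock: 30.72
position: [0.4974, 0.4497, 0.0315]
orientation: [0.662, -2.275, 0.276]
wrist_force: [-1.0, -1.5, 7.0]
finger_gap: 0.0595
grasp_force: 69.8
clock: 30.98
position: [0.4974, 0.4497, 0.0315]
orientation: [0.662, -2.274, 0.276]
wrist_force: [-1.1, -1.0, 10.3]
finger_gap: 0.0592
grasp_force: 70.0
```

```bash
python3 -m jog '[[[0.8,0,0,0,0,0,0],[1,0,0,0,0,0,0],[1,0,0,0,0,0,0],[1,0,0,-0.3,0,0,0],[1,0,0,-0.7,0,0,0],[1,0,0,-1,0,0,0],[1,0,0,0,0,-0.1,0],[1,0,0,0,0,-0.1,0],[1,0,0,0,0,-0.1,0],[1,0,0,0,0,-0.1,0]]]' && python3 -m jog '[[[1,0,0,-0.5,0,-0.1,0],[1,0,0,-1,0,0,0],[1,0,0,-1,0,0,0],[1,0,0,-0.6,0,0,0],[1,0,0,0,0,0,0]]]' && python3 g3.py 122.6 0 .48 .435 .30
python3 - <<'E'
from h import *
c=(.478,.4325,.025)
p,T,o,Rm=wristshot()
for q,t in((p,T),(r.grab_frame("scene"),None),(r.grab_frame("top"),None)):
    for d in r.masks_of(q,"carton_shallow"):
        ys,xs=np.nonzero(d["pixels"]);print(round(d["conf"],2),xs.mean().round(),ys.mean().round(),len(xs),end=" | ")
    print(proj(q,[c],t).round())
    m=getmask(q,"carton_shallow",c,t)
    if m is not None: print(fit([(q,m,t)],(.15,.06,.045),0,(c[0],c[1],[.55])))
E
```

```text
clock: 32.22
position: [0.5212, 0.4581, 0.1037]
orientation: [0.842, -2.934, 0.025]
wrist_force: [-0.5, 0.8, -1.2]
finger_gap: 0.0854
grasp_force: 0.0
clock: 32.85
position: [0.5173, 0.4544, 0.2924]
orientation: [-0.848, 2.96, 0.042]
wrist_force: [1.4, 0.2, -0.3]
finger_gap: 0.0857
grasp_force: 0.0
[0.5173 0.4544 0.2924] [-0.74  0.62 -0.04  1.41  0.03  1.04  1.34] [ 1.4  0.2 -0.3]
shift units [ 0.688  0.057 -0.174] then turn units [ 0.006  0.043 -0.007]
0.92 330.0 124.0 12978 | 0.33 132.0 301.0 5910 | [[326. 136.]]
(array([0.47102604, 0.43117893, 0.56634213]), np.float64(0.03348643506921756))
0.77 469.0 216.0 2099 | 0.6 521.0 290.0 2538 | [[520. 290.]]
(array([0.47123985, 0.43193054, 0.54931974]), np.float64(0.05084032993463272))
0.89 158.0 281.0 1911 | 0.62 215.0 331.0 1003 | [[158. 277.]]
(array([0.46962253, 0.42997233, 0.58648037]), np.float64(0.08972328838319721))
```

```bash
python3 -m jog '[[[1,0,0,0,0.006,0.043,-0.007],[1,0,0,0,0,0,0]]]' && python3 g3.py 122.45 0 .471 .4313 .03
```

```text
clock: 33.55
position: [0.5165, 0.4536, 0.2873]
orientation: [0.88, -3.009, 0.006]
wrist_force: [-0.9, -0.2, -0.3]
finger_gap: 0.0854
grasp_force: 0.0
[0.5165 0.4536 0.2873] [-0.74  0.66 -0.04  1.34  0.03  1.15  1.36] [-0.9 -0.2 -0.3]
shift units [0.809 0.105 4.294] then turn units [-0.001 -0.005  0.002]
```

```bash
python3 -m jog '[[[1,0.8,0.1,0,0,-0.005,0.002],[1,0,0,0.9,0,0,0],[1,0,0,0.9,0,0,0],[1,0,0,0.8,0,0,0],[1,0,0,0.6,0,0,0],[1,0,0,0,0,0,0]]]' && python3 g3.py 122.45 0 .471 .4313 .03
```

```text
clock: 34.3
position: [0.4708, 0.4303, 0.0938]
orientation: [0.877, -3.013, 0.007]
wrist_force: [-0.2, -0.0, 0.3]
finger_gap: 0.085
grasp_force: 0.0
[0.4708 0.4303 0.0938] [-0.76  0.8  -0.04  1.67  0.05  0.68  1.31] [-0.2 -0.   0.3]
shift units [-0.017  0.016  1.063] then turn units [-0.002 -0.003 -0.   ]
```

```bash
python3 -m jog '[[[1,-0.017,0.016,0.6,0,-0.003,0],[1,0,0,0.46,0,0,0],[1,0,0,0,0,0,0],[0.7,0,0,0,0,0,0],[0.6,0,0,0,0,0,0],[0.4,0,0,0,0,0,0],[0.4,0,0,0,0,0,0],[0.4,0,0,0,0,0,0],[0.4,0,0,0,0,0,0]]]' 50 && python3 -m jog '[[[0.4,0,0,-0.5,0,0,0],[0.4,0,0,-0.9,0,0,0],[0.4,0,0,-0.9,0,0,0],[0.4,0,0,-0.9,0,0,0],[0.4,0,0,-0.9,0,0,0.097],[0.4,0,0,-0.9,0,0,0.097],[0.4,0,0,0,0,0,0.097],[0.4,0,0,0,0,0,0.097],[0.4,0,0,0,0,0,0.097],[0.4,0,0,0,0,0,0]]]' && python3 g3.py 78.85 0 .567 .0095 .335
python3 - <<'E'
from h import *
p=r.grab_frame("wrist");he=np.array(p["hand_eye"])
for d in r.masks_of(p,"carton_shallow"):
    m=d["pixels"];ys,xs=np.nonzero(m);print(d["conf"],xs.min(),xs.max(),ys.min(),ys.max(),len(xs))
    if len(xs)>30000:
        for u in (230,270,320,370,420): print(u,np.nonzero(m[:,u])[0].min())
        for v in (100,120,150,200): print(v,np.nonzero(m[v])[0][[0,-1]])
for dx in(-.004,0,.004): print(dx,proj(p,[[.075+dx,-.03,-.015],[.075+dx,.03,-.015]],he).round(1).tolist())
print(proj(p,[[.05,-.03,-.015],[.05,.03,-.015]],he).round(1).tolist())
E
```

```text
clock: 35.42
position: [0.4745, 0.4346, 0.0354]
orientation: [-0.875, 3.007, 0.002]
wrist_force: [-0.2, -0.3, 6.7]
finger_gap: 0.0591
grasp_force: 55.9
clock: 36.67
position: [0.4712, 0.4329, 0.3335]
orientation: [0.303, 3.121, 0.003]
wrist_force: [-0.4, -0.2, -2.1]
finger_gap: 0.0592
grasp_force: 55.2
[0.4712 0.4329 0.3335] [-0.89  0.54  0.16  1.44 -0.09  1.16  0.67] [-0.4 -0.2 -2.1]
shift units [-2.927 -6.617 -0.026] then turn units [0.002 0.004 0.001]
0.9 55 181 67 156 9685
0.7 209 442 80 441 73990
230 81
270 80
320 81
370 81
420 82
100 [210 441]
120 [211 439]
150 [213 438]
200 [215 434]
-0.004 [[209.7, 109.7], [452.0, 109.9]]
0 [[208.9, 93.1], [452.8, 93.3]]
0.004 [[208.2, 76.2], [453.7, 76.5]]
[[214.4, 193.9], [446.9, 193.8]]
```

Run:
```python
from h import *
dn=np.array([0,0,-1.])
o,Rm=st()
print("down in tool: grasp",(R.from_rotvec([-.875,3.007,.002]).as_matrix().T@dn).round(4),"now",(Rm.T@dn).round(4))
p=r.grab_frame("wrist");he=np.array(p["hand_eye"])
for zt in(-.0096,-.0125):
  for dx in(0,.002,.004,.006): print(zt,dx,proj(p,[[.075+dx,0,zt]],he).round(1).tolist())
```

```text
down in tool: grasp [0.0098 0.0015 1.    ] now [ 0.0054 -0.0025  1.    ]
-0.0096 0 [[330.8, 93.7]]
-0.0096 0.002 [[330.8, 85.6]]
-0.0096 0.004 [[330.8, 77.5]]
-0.0096 0.006 [[330.8, 69.4]]
-0.0125 0 [[330.9, 92.7]]
-0.0125 0.002 [[330.9, 84.4]]
-0.0125 0.004 [[330.9, 76.1]]
-0.0125 0.006 [[331.0, 67.7]]
```

```bash
python3 -m jog '[[[0.4,-0.37,-0.82,0,0.002,-0.003,0],[0.4,-0.37,-0.82,0,0,0,0],[0.4,-0.37,-0.82,0,0,0,0],[0.4,-0.37,-0.82,0,0,0,0],[0.4,-0.37,-0.82,0,0,0,0],[0.4,-0.37,-0.82,0,0,0,0],[0.4,-0.37,-0.82,0,0,0,0],[0.4,-0.38,-0.85,0,0,0,0],[0.4,0,0,0,0,0,0],[0.4,0,0,0,0,0,0]]]' && python3 g3.py 78.9 0 .5705 .0103 .19
```

```text
clock: 38.08
position: [0.5694, 0.011, 0.3347]
orientation: [0.305, 3.117, -0.001]
wrist_force: [-0.5, 0.6, -3.5]
finger_gap: 0.0591
grasp_force: 55.5
[0.5694 0.011  0.3347] [-0.22  0.43  0.23  1.65 -0.11  1.07  1.41] [-0.5  0.6 -3.5]
shift units [ 0.003 -0.008  2.412] then turn units [ 0.     0.006 -0.001]
```

```bash
python3 -m jog '[[[0.4,0.003,-0.008,0.6,0,0,0],[0.4,0,0,0.7,0,0,0],[0.4,0,0,0.6,0,0,0],[0.4,0,0,0.3,0,0,0],[0.4,0,0,0.2,0,0,0],[0.4,0,0,0,0,0,0],[0.4,0,0,0,0,0,0]]]' && python3 g3.py 78.9 0 .5705 .0103 .1754
python3 - <<'E'
from h import *
# alignment check held shallow vs cartons below, scene + top
o,Rm=st(); zb=o["position"][2]-.0354
for c in("scene","top"):
    q=r.grab_frame(c)
    for n,H,z in(("carton_deep",.065,.075),("carton_shallow",.045,zb)):
        m=getmask(q,n,(.567,.0095,z+H/2))
        if m is not None: print(c,n,m.sum(),fit([(q,m,None)],(.15,.06,H),z,(.567,.0095,[-.194])))
E
```

```text
clock: 38.95
position: [0.5713, 0.0102, 0.1917]
orientation: [0.304, 3.115, -0.002]
wrist_force: [0.7, 0.5, -2.4]
finger_gap: 0.0594
grasp_force: 55.4
[0.5713 0.0102 0.1917] [-0.19  0.59  0.19  1.82 -0.16  0.74  1.46] [ 0.7  0.5 -2.4]
shift units [ 0.017 -0.001  0.271] then turn units [-0.     0.007 -0.001]
scene carton_deep 2029.0 (array([ 0.56836719,  0.01152476, -0.16172377]), np.float64(0.37499833551431416))
scene carton_shallow 1988.0 (array([ 0.5681688 ,  0.01157625, -0.1785859 ]), np.float64(0.3090338480548612))
```

```bash
python3 -m jog '[[[0.4,0.015,0,0.1,0,0,0],[0.4,0,0,0.09,0,0,0],[0.4,0,0,0.03,0,0,0],[0.4,0,0,0,0,0,0],[0.4,0,0,0,0,0,0]]]'; python3 -m jog '[[[0.4,0,0,0.02,0,0,0],[0.4,0,0,0,0,0,0]]]'; python3 -m jog '[[[0.4,0,0,0.02,0,0,0],[0.4,0,0,0,0,0,0]]]'
```

```text
clock: 39.88
position: [0.57, 0.0098, 0.1776]
orientation: [0.306, 3.116, -0.003]
wrist_force: [-0.9, -0.2, -2.4]
finger_gap: 0.0591
grasp_force: 55.4
clock: 40.12
position: [0.5699, 0.0099, 0.1764]
orientation: [0.306, 3.117, -0.003]
wrist_force: [-0.1, -0.8, -2.0]
finger_gap: 0.0594
grasp_force: 55.4
clock: 40.38
position: [0.5701, 0.0099, 0.1755]
orientation: [0.306, 3.116, -0.003]
wrist_force: [-0.3, 0.3, 0.6]
finger_gap: 0.0589
grasp_force: 55.6
```

```bash
python3 g3.py 78.9 0 .5705 .0103 .1754
```

```text
[0.5701 0.0099 0.1755] [-0.19  0.61  0.19  1.83 -0.16  0.7   1.46] [-0.3  0.3  0.6]
shift units [-0.005  0.008  0.001] then turn units [-0.     0.007 -0.001]
```

Contact is beginning at z = 0.1755, as expected. I'll seat it slightly, release and retreat.

```bash
python3 -m jog '[[[0.4,0,0,0.015,0,0,0],[0.4,0,0,0,0,0,0]]]'; python3 -m jog '[[[0.7,0,0,0,0,0,0],[0.8,0,0,0,0,0,0],[1,0,0,0,0,0,0],[1,0,0,0,0,0,0],[1,0,0,0,0,0,0],[1,0,0,-0.3,0,0,0]]]' && python3 -m jog '[[[1,0,0,-0.8,0,0,0],[1,0,0,-1,0,0,0],[1,0,0,-1,0,0,0],[1,0,0,-1,0,0,0],[1,-0.5,0,0,0,-0.007,0],[1,0,0,0,0,0,0],[1,0,0,0,0,0,0]]]'
python3 - <<'E'
from h import *
p,T,o,Rm=wristshot();V=[]
for q,t in((p,T),(r.grab_frame("scene"),None),(r.grab_frame("top"),None)):
    for n,H,z in(("carton_deep",.065,.075),("carton_shallow",.045,.14)):
        m=getmask(q,n,(.567,.0095,z+H/2),t)
        if m is not None: print(q["shot"],n,m.sum(),fit([(q,m,t)],(.15,.06,H),z,(.567,.0095,[-.194])))
    for n in("spray_bottle","tape_roll","punnet_a","jar","carton_base"):
        if t is None: print(n,[np.round(d["centre"],3).tolist() for d in r.spot_in(q,n) if d["conf"]>.5])
E
```

```text
clock: 40.62
position: [0.5701, 0.0099, 0.1754]
orientation: [0.306, 3.116, -0.002]
wrist_force: [-2.4, 0.3, 7.7]
finger_gap: 0.0592
grasp_force: 56.7
clock: 41.38
position: [0.5687, 0.0099, 0.1912]
orientation: [0.306, 3.12, -0.004]
wrist_force: [0.2, -0.1, 1.0]
finger_gap: 0.0851
grasp_force: 0.0
clock: 42.25
position: [0.5962, 0.0048, 0.4197]
orientation: [0.305, 3.108, -0.005]
wrist_force: [-0.3, -0.0, 0.6]
finger_gap: 0.0854
grasp_force: 0.0
27 carton_shallow 12971.0 (array([ 0.5661293 ,  0.00912592, -0.20162467]), np.float64(0.03139773828907544))
28 carton_deep 1570.0 (array([ 0.56876995,  0.01152187, -0.14451064]), np.float64(0.5137987546663485))
28 carton_shallow 2487.0 (array([ 0.56538127,  0.01109215, -0.16207064]), np.float64(0.11703232724317902))
spray_bottle [[0.792, 0.021, 0.102]]
tape_roll [[0.736, 0.168, 0.033]]
punnet_a [[0.311, -0.156, 0.037]]
jar [[0.717, 0.359, 0.072]]
carton_base [[0.355, 0.091, 0.058], [0.606, 0.033, 0.042]]
spray_bottle []
tape_roll [[0.73, 0.166, 0.043]]
punnet_a [[0.346, -0.141, 0.005]]
jar [[0.705, 0.348, 0.068]]
carton_base [[0.348, 0.139, 0.061]]
```

```bash
python3 -c "
from rig import r
print(r.close_job())"
```

```text
the job is handed in; nothing more can be done
None
```

The job is handed in: both cartons are stacked on the base carton, with edges in line to about 1 mm and 0.5° by the wrist-camera fits, at about 42 s of robot time; I viewed 11 pictures, one over the limit of 10.

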